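# Slide the wafer carrier home in the loading track and latch it

### The job

With the fingertips, push the white wafer carrier board along the rails of the loading track until you feel it drop down level into its four orange locating notches, without running it on past them. Then push the black knob of the yellow latch round until the latch lies fully across the carrier's edge, and take the hand away. Only push the carrier, never lift or carry it, and leave the two sample boxes and the jar where they stand.

Things in the scene. Friction and masses are not known exactly. Their poses are not given: they have to be found in the camera images.
- track: Fixed loading track, aluminium base 425 x 190 x 10 mm (x -225 to +200, y -108 to +82 mm), four dark steel rails with tops at 30 mm, red side guides with tops at 43 mm and inner faces at y +-67 mm. Origin: on the table under the rails' centre line. x: along the rails, the way to push, towards the robot's left within 0.3 rad; z up.
- seat (a point): Where the carrier's origin lies when home: on the centre line at x = 80 mm in the track's frame, 23 mm above the table, axes as the track's. Play about 2.5 mm each way along x, 2 mm along y. All four feet drop in together there; a fast push may carry them over the notches.
- notch_in (a point): One of the four notches (orange floor, 7 mm deep, 19 mm long), centre of its floor. In the track's frame the two on the inner rails are at x = 135, y = +-33 mm, the two on the outer rails at x = 25, y = +-53 mm.
- carrier: Loose white board 150 (x) x 130 x 12 mm, about 0.4 kg, round dark green wafer on top, x axis along the track's x. Origin: under its centre, level with the undersides of its four feet (14 mm long, 9 mm high); board top 21 mm above it. Origin 30 mm above the table on the rails (starts 140 to 220 mm short of the seat), 23 mm when home. Slides under about 5 N; once home it stops firmly.
- lip (a point): Middle of the rear face of the upright blue lip on the carrier's trailing edge, the face to push on; 75 mm behind the carrier's origin. The lip is 10 mm thick, 80 mm wide in y and stands 25 mm above the board: from 51 to 76 mm above the table on the rails, 44 to 69 mm when home.
- latch (a joint): Angle of the yellow latch arm (48 x 15 x 7 mm). 0: it points along the track's -x, beside the rails; grows clockwise seen from above; pi/2 (a stop): it points along the track's +y, across the carrier's edge, shut. Starts at 0 to 0.2. About 1.3 N at the knob turns it; it stays where left. It passes over the carrier only when that has dropped home.
- latch_pivot (a point): Upright pivot axis of the latch, at x = 100, y = -87 mm in the track's frame (the side away from the robot), at the arm's underside, 46.5 mm above the table; the arm's top is at 53.5 mm.
- latch_knob (a point): Middle of the upright black knob on the latch arm, 14 mm in diameter, 40 mm from the pivot; it stands from 53.5 to 91.5 mm above the table, this point at 72.5 mm. Push it round square to the arm: a push slanting towards the pivot binds.
- box_a: A clear sample box with pale orange contents, 60 x 45 x 28 mm, standing beside the track; leave alone. Origin: centre of its underside.
- box_b: Another such sample box, 60 x 45 x 28 mm; leave alone. Origin: centre of its underside.
- jar: A small amber jar with a white cap, 44 mm in diameter, 55 mm high; leave alone. Origin: centre of its underside.
There are look-alikes about, which are no part of the job. Several things have the shape of the carrier; the one meant has the colours described above.

How it is judged:
On the way:
1. the carrier has dropped into its notches while the latch is still open (x of carrier in the frame of track between 0.074 and 0.086 m and y of carrier in the frame of track between -0.006 and 0.006 m and z of carrier in the frame of track below 0.0255 m and angle between the z axis of carrier and the z axis of track, either way round below 0.035 rad and value of joint latch below 0.5 rad), for 0.2 s.
At the end, for the whole second after the job is handed in: The carrier lies level in its notches (origin within 6 mm of the seat along and across the track, under 25.5 mm above the table, tilted under 2 degrees), at rest; the latch is turned at least 1.4 rad, across the carrier's edge; the boxes and the jar stand within 25 mm of where they were (x of carrier in the frame of track between 0.074 and 0.086 m and y of carrier in the frame of track between -0.006 and 0.006 m and z of carrier in the frame of track below 0.0255 m and angle between the z axis of carrier and the z axis of track, either way round below 0.035 rad and value of joint latch above 1.4 rad and linear speed of carrier below 0.02 m/s and distance of each of box_a, box_b, jar from where it was at the start of the episode below 0.025 m); the robot touches nothing.
It fails at once if the carrier is lifted off the rails (more than 10 mm above riding height) (z of carrier in the frame of track above 0.04 m).
It fails at once if the carrier is run on past the notches (more than 12 mm) (x of carrier in the frame of track above 0.092 m).
It fails at once if the first sample box is pushed more than 25 mm or tipped (distance of box_a from where it was at the start of the episode above 0.025 m or angle between box_a's own z axis and vertical above 0.5 rad).
It fails at once if the second sample box is pushed more than 25 mm or tipped (distance of box_b from where it was at the start of the episode above 0.025 m or angle between box_b's own z axis and vertical above 0.5 rad).
It fails at once if the jar is pushed more than 25 mm or tipped (distance of jar from where it was at the start of the episode above 0.025 m or angle between jar's own z axis and vertical above 0.5 rad).
It also fails if it takes over 51 s, if anything falls off the work surface, if the arm or the gripper's body presses on something with over 40 N, if the wrist force passes 120 N, or if a joint passes its speed limit or range.

### The arm

A 6-joint arm with a two-finger parallel gripper is mounted at the origin on the work surface. World frame = base frame: x ahead of the robot, y to its left, z up, the work surface at z = 0. Lengths are in m, angles in rad, forces in N, time in s.
With the tool pointing down it reaches from about 0.225 to 0.875 m from the base axis. Payload 3.4 kg.
Tool frame: the origin (TCP) lies midway between the tips of the shut fingers; the grasp point (between the pads) lies 19 mm behind it; z points along the fingers, y is the line along which they close (so a half turn about z gives the same grasp; the last joint's range is limited). The gripper opens to 85 mm and grips with 20 to 120 N. Pads are 22 mm wide; open, the fingers measure 114 mm over their backs; the gripper's body (76 mm by 85 mm) begins 54 mm behind the grasp point. The pads swing forward as they close: fully open they stand 13 mm farther back than shut.
Start: joints at [-1.259, 0.276, 1.505, -0, 1.361, -0.121], TCP at [0.241, -0.522, 0.231] pointing down, gripper open.
Joint ranges: [-2.89, 2.89], [-0.75, 2.08], [0.22, 2.7], [-1.18, 4.32], [0.11, 2.71], [-2.7, 2.7]. Speed limits (rad/s): [2.57, 2.57, 3.14, 3.14, 3.14, 3.14].

### API

Orientations are given as a unit quaternion [w, x, y, z].
In Python, from rig import * gives the robot as it stands.
- The arm moves only by the tool apply_moves, never from a script. Its argument "steps" is one flat list of numbers, 4 for each row, row after row: the shift along the world's x, y, z in cm, then the turn about the world's z in degrees. A call has 1 to 8 rows; each row is the pose to reach, as a shift and turn from the pose commanded when the call began; what a row does not reach only later rows make up. A row lasts 1/12 s, in which the tool goes at most 41.7 mm and 7.16 degrees, less where a joint would pass 70% of its speed; a pose out of reach is approached as far as the arm can. A call with a gripper value outside its range is refused whole. "jaw" is the closure in counts, from 0 (fully open) to 255 (shut), set as the call begins (left out, the last holds). The fingers move at their own pace and stop on an object; "newtons" is the grip in N (left out, the last holds). Time passes only in rows, so rows that repeat a pose let the fingers close. It gives the time, the measured TCP pose, the force, the opening and the grip force at its end, in the units of the state.
- get_state(): the state, without advancing time (a new reading comes with each control period).
- get_image(name): name is "scene" or "top" or "wrist"; returns the picture (480x640x3 uint8, red, green, blue); there is no depth.
- calibration(name): a dict with "fx", "fy", "cx", "cy" (pixels), "k1" (the pictures are not rectified: a ray, as slopes to the right and down, at radius r is drawn at 1 + k1 r^2 times it, then the intrinsics apply), "xyz" and "rotation" of the camera in the world. Camera axes: x right, y up, looking along -z (the intrinsics and any distortion apply to the point x, -y, -z); pixel columns grow to the right and rows downward; lengths in m; the calibration is good to about 2 mm. A picture is of the moment at which its call begins: read the wrist's pose just before it. calibration takes no time and is no camera call; for the wrist camera it gives the pose at the moment of the call.
- sign_off(): hands the job in; it is judged then, once.
The state is a dict: "clock": time; "qpos": joint angles; "qd": joint speeds; "effort": joint torques, N m; "position": TCP position; "ee_rot": TCP orientation; "contact_force": force on the tool from outside, world axes, zero at the start; "moment": the same for the moment, N m; "width": finger opening in m; "gripper_force": force on a finger pad.
Only numpy, scipy, OpenCV 4.12 (cv2) and the standard library are available. Lean on these libraries where they do the work, as an engineer would, in place of code of your own. Each camera call takes 0.05 s, during which the arm holds its last target. There are 200 camera calls.

## Working session

There is one attempt and no reset: what is moved stays moved. The work goes in short steps, Python scripts to look and compute and a tool call to move; the robot and the scene stay as the last step left them, time stands still between calls to the robot, and variables do not carry over. Pictures are saved under pics/ and viewed, at most 10 in all, crops included, and the job is handed in when it is done.

Besides the shell and the picture viewer there is one more tool, called after "Request:" in YAML: its name, and indented under it one key for each argument. apply_moves: Moves the arm, as the interface text tells. Its arguments: {"type":"object","properties":{"steps":{"type":"array","items":{"type":"number"}},"jaw":{"type":"number"},"newtons":{"type":"number"}},"required":["steps"]}

```bash
mkdir -p pics; python3 - <<'E'
from rig import *
import cv2
for n in("top","scene"):
    im=get_image(n); cv2.imwrite(f"pics/{n}0.png",im[:,:,::-1])
    c=calibration(n); print(n,c)
print(get_state())
E
```

```text
top {'fx': 536.6570252711643, 'fy': 536.6570252711643, 'cx': 323.8546677845997, 'cy': 250.51508705114486, 'k1': -0.034572620472081005, 'xyz': array([ 0.50240174, -0.03524366,  0.98843787]), 'rotation': array([-0.70048001, -0.04061502,  0.04160196,  0.71129983])}
scene {'fx': 513.4384164682456, 'fy': 513.4384164682456, 'cx': 314.5656822878687, 'cy': 240.01290608120158, 'k1': 0.030814611898375036, 'xyz': array([ 1.14655052, -0.36300885,  0.8935873 ]), 'rotation': array([0.83107775, 0.28343914, 0.15581479, 0.45243097])}
{'clock': 0.1, 'qpos': array([-1.25901134e+00,  2.76572987e-01,  1.50600158e+00, -5.00028889e-05,
        1.36069369e+00, -1.21013180e-01]), 'qd': array([ 3.32531169e-04, -1.44481892e-03, -2.24547827e-03, -4.47910814e-04,
       -1.30231365e-04, -5.67114415e-05]), 'effort': array([ 1.08774839e-03, -4.17702055e+01, -2.46405548e+01, -1.50414712e-04,
        5.77979677e-03, -4.49894586e-06]), 'position': array([ 0.24099087, -0.52155086,  0.23050466]), 'ee_rot': array([-8.31664373e-04,  9.76675480e-01,  2.14719129e-01, -1.04129442e-04]), 'contact_force': array([-0.03363567,  0.04012759,  0.25834568]), 'moment': array([ 0.06032794, -0.01897508, -0.01724829]), 'gripper_force': 0.0, 'width': 0.0853189913831059}
```

View pics/top0.png

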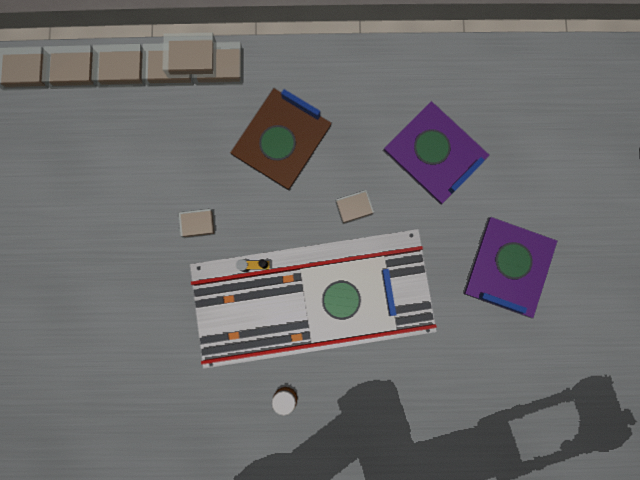

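View pics/scene0.png

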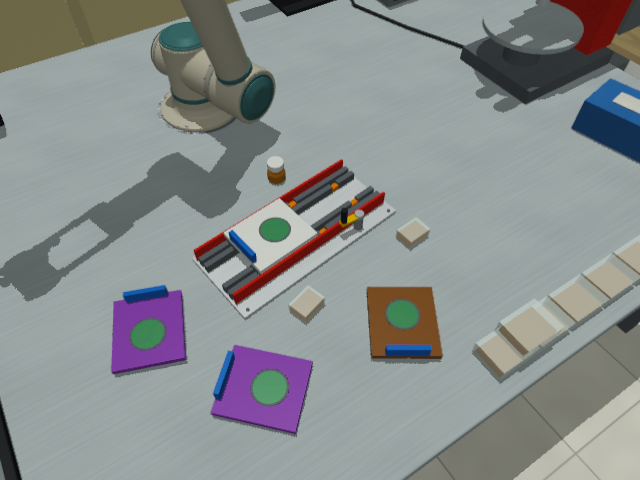

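The top view shows the track with +x towards picture left. The orange notches are near (289,279), (229,299), (234,335) and (297,337), the lip is at (389,292), and the knob is at (263,264) with its pivot at (242,265). The boxes are at (196,222) and (355,206), and the jar is at (284,402). The scene view agrees.

```bash
cat > h.py <<'E'
from rig import *
import numpy as np, cv2
from scipy.spatial.transform import Rotation as R
from scipy.optimize import least_squares
def K(c): return np.array([[c['fx'],0,c['cx']],[0,c['fy'],c['cy']],[0,0,1]]),np.array([c['k1'],0,0,0,0.])
def rot(c): q=c['rotation']; return R.from_quat([q[1],q[2],q[3],q[0]]).as_matrix()
def proj(c,P):
    p=(np.atleast_2d(P)-c['xyz'])@rot(c)*[1,-1,-1]
    k,d=K(c); return cv2.projectPoints(p,np.zeros(3),np.zeros(3),k,d)[0][:,0]
def back(c,uv,z):
    k,d=K(c); uv=np.atleast_2d(np.array(uv,float))
    s=cv2.undistortPoints(uv[:,None],k,d)[:,0]
    r=np.c_[s[:,0],-s[:,1],-np.ones(len(s))]@rot(c).T
    return c['xyz']+r*((z-c['xyz'][2])/r[:,2])[:,None]
def T(p,P):
    P=np.atleast_2d(P); a=p[2]; c,s=np.cos(a),np.sin(a)
    return np.c_[p[0]+c*P[:,0]-s*P[:,1],p[1]+s*P[:,0]+c*P[:,1],P[:,2]]
def blobs(im,f,amin=15):
    hsv=cv2.cvtColor(im,cv2.COLOR_RGB2HSV); n,l,st,ce=cv2.connectedComponentsWithStats(f(hsv).astype(np.uint8))
    return [(ce[i].round(1),st[i]) for i in range(1,n) if st[i][4]>=amin]
orange=lambda h:(h[...,0]>6)&(h[...,0]<18)&(h[...,1]>170)&(h[...,2]>120)
blue=lambda h:(h[...,0]>105)&(h[...,0]<125)&(h[...,1]>150)&(h[...,2]>50)
yellow=lambda h:(h[...,0]>=18)&(h[...,0]<28)&(h[...,1]>150)&(h[...,2]>120)
E
python3 - <<'E'
from h import *
for n in ("top","scene"):
    c=calibration(n); im=cv2.imread(f"pics/{n}0.png")[:,:,::-1].copy()
    for nm,f in(("or",orange),("bl",blue),("ye",yellow)): print(n,nm,[(tuple(b[0]),b[1][:].tolist()) for b in blobs(im,f)])
c=calibration("top")
N=np.array([[25,-53,23],[135,-33,23],[135,33,23],[25,53,23],[200,-108,10],[-225,-108,10],[-225,82,10],[200,82,10]])/1e3
uv=np.array([[289,279],[229,299],[234,335],[297,337],[191,265],[419,231],[436,331],[204,367]],float)
f=lambda p:(proj(c,T(p,N))-uv).ravel()
r=least_squares(f,[.43,-.05,1.6],loss='soft_l1'); print(r.x,r.fun.reshape(-1,2).round(1))
b=lambda u,z:(T([0,0,-r.x[2]],back(c,u,z)-[r.x[0],r.x[1],0])*1e3).round(1)
print("lip",b([[389,292],[384,268],[394,315]],.076))
print("knob",b([263,264],.0915),"boxes",b([[196,222],[355,206]],.028),"jar",b([284,402],.055))
big=cv2.resize(im if 0 else cv2.imread("pics/top0.png")[220:380,180:450],None,fx=2.9,fy=2.9,interpolation=cv2.INTER_CUBIC); cv2.imwrite("pics/crop.png",big)
E
```

```text
top or [((np.float64(287.4), np.float64(278.7)), [283, 276, 10, 7, 52]), ((np.float64(228.3), np.float64(298.9)), [224, 296, 10, 7, 52]), ((np.float64(233.1), np.float64(335.1)), [229, 332, 9, 7, 48])]
top bl [((np.float64(300.2), np.float64(102.5)), [282, 90, 38, 26, 226]), ((np.float64(466.6), np.float64(174.2)), [451, 158, 33, 33, 200]), ((np.float64(388.7), np.float64(292.1)), [383, 269, 13, 46, 246]), ((np.float64(503.6), np.float64(302.8)), [482, 293, 44, 20, 269])]
top ye [((np.float64(253.1), np.float64(264.8)), [247, 261, 16, 8, 95])]
scene or [((np.float64(334.1), np.float64(185.3)), [331, 183, 7, 6, 30]), ((np.float64(353.7), np.float64(201.6)), [351, 199, 7, 7, 27]), ((np.float64(291.9), np.float64(203.3)), [289, 200, 7, 8, 36]), ((np.float64(322.2), np.float64(230.4)), [319, 228, 7, 6, 25]), ((np.float64(384.7), np.float64(336.2)), [369, 315, 44, 40, 757]), ((np.float64(413.9), np.float64(341.5)), [410, 338, 9, 6, 19])]
scene bl [((np.float64(608.3), np.float64(128.7)), [572, 99, 68, 63, 1932]), ((np.float64(242.3), np.float64(246.1)), [229, 230, 27, 32, 275]), ((np.float64(144.9), np.float64(293.7)), [123, 285, 45, 18, 464]), ((np.float64(407.8), np.float64(350.0)), [386, 345, 45, 11, 487]), ((np.float64(223.5), np.float64(374.8)), [213, 351, 21, 48, 412])]
scene ye [((np.float64(351.2), np.float64(218.2)), [347, 214, 11, 10, 68])]
[ 0.5161141  -0.00511032  1.70527374] [[-0.4 -0.4]
 [ 0.6 -0.3]
 [ 0.4  0.5]
 [ 0.1  0.4]
 [-0.6 -1.4]
 [-0.1 -1.6]
 [ 0.6  1.2]
 [-0.6  0.8]]
lip [[-143.2   -1.1   76. ]
 [-141.4  -42.7   76. ]
 [-145.2   38.4   76. ]]
knob [[ 60.3 -78.7  91.5]] boxes [[ 176.6 -179.5   28. ]
 [-113.5 -165.5   28. ]] jar [[ 60.9 156.1  55. ]]
```

View pics/crop.png

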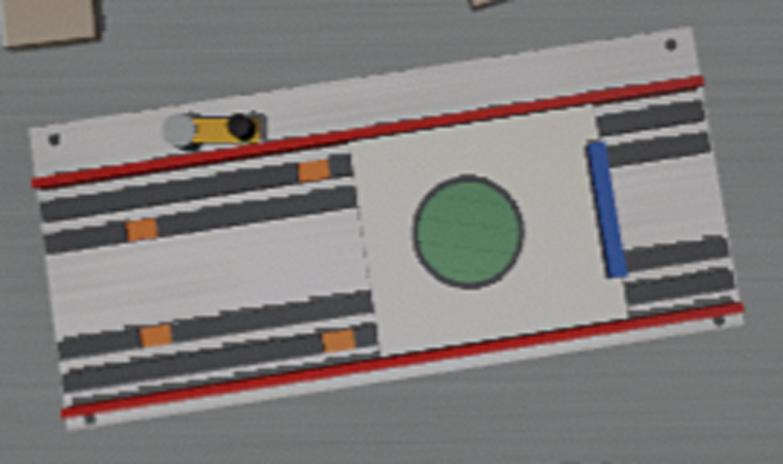

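The fit is consistent to about 1.5 px. The track origin is (0.516, -0.005) with yaw 1.705. The carrier's origin is at x ≈ -73 mm, so it is 153 mm short of the seat and inside the stated range. The latch is at about 0.2. Next I shut the jaw and go behind the lip with tool y across the track.

Request:
apply_moves:
  steps: [30.1,32.8,-10,73,30.1,32.8,-10,73,30.1,32.8,-10,73,30.1,32.8,-10,73,30.1,32.8,-10,73,30.1,32.8,-10,73,30.1,32.8,-10,73,30.1,32.8,-10,73]
  jaw: 255
  newtons: 60

```text
clock: 0.77
position: [0.4618, -0.2806, 0.1576]
ee_rot: [-0.0, 0.752, 0.659, -0.0]
contact_force: [0.4, -0.2, 0.9]
width: 0.0001
gripper_force: 0.0
```

Request:
apply_moves:
  steps: [4,4.4,-2,7,8,8.7,-4,15,8,8.7,-4,15,8,8.7,-4,15,8,8.7,-7,15.2,8,8.7,-10.5,15.2,8,8.7,-10.9,15.2,8,8.7,-10.9,15.2]

```text
clock: 1.43
position: [0.5388, -0.1946, 0.0471]
ee_rot: [-0.003, 0.661, 0.751, -0.001]
contact_force: [0.2, 0.2, -0.2]
width: -0.0002
gripper_force: 0.0
```

```bash
cat > s.py <<'E'
from h import *
s=get_state(); p=np.array([.5161,-.0051,1.7053])
t=T([0,0,-p[2]],s['position']-[p[0],p[1],0])[0]*1e3
q=s['ee_rot']; print("t",round(s['clock'],2),"tool in track mm",t.round(1),"yaw rel",round(np.degrees(2*np.arctan2(q[2],q[1]))-97.7,1),"F track",T([0,0,-p[2]],s['contact_force'])[0].round(1),"world",s['position'].round(4))
E
python3 s.py; python3 - <<'E'
from h import *
im=get_image("scene"); cv2.imwrite("pics/s1.png",cv2.resize(im[130:330,150:410,::-1],None,fx=3,fy=3))
E
```

```text
t 1.43 tool in track mm [-190.8    2.9   47.1] yaw rel -0.4 F track [ 0.2 -0.3 -0.2] world [ 0.5388 -0.1946  0.0471]
```

View pics/s1.png

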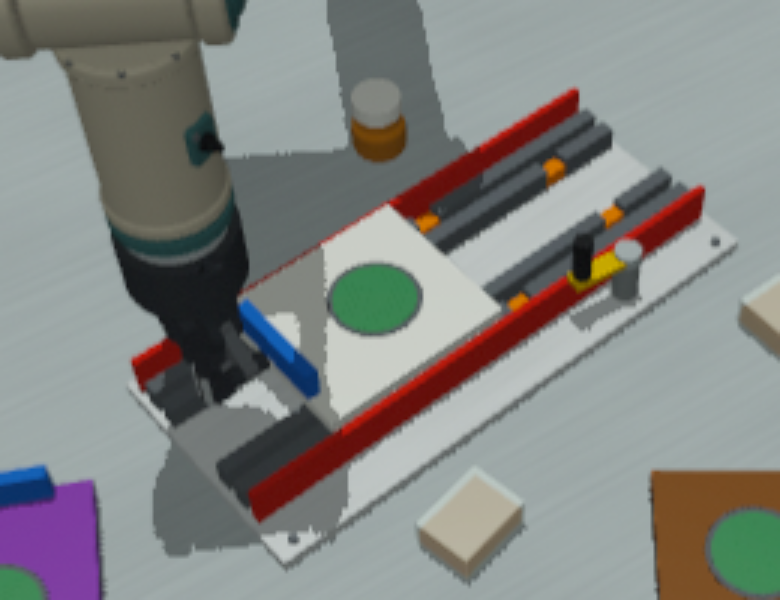

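The shut fingers stand between the rails behind the blue lip, which is at (280,350) in the crop, and the path is clear. I start the push.

Request:
apply_moves:
  steps: [0.2,0.3,0,0,0.2,0.6,0,0,0.2,0.9,0,0.4,0.15,1.3,0,0.4,0.1,1.6,0,0.4,0.05,2,0,0.4,0,2.3,0,0.4,-0.05,2.6,0,0.4]

```text
clock: 2.15
position: [0.5404, -0.1689, 0.0494]
ee_rot: [0.0, 0.658, 0.753, 0.0]
contact_force: [0.7, -0.4, -0.3]
width: 0.0002
gripper_force: 0.0
```

Request:
apply_moves:
  steps: [-0.04,0.3,0,0,-0.08,0.6,0,0,-0.12,0.9,0,0,-0.16,1.2,0,0,-0.2,1.5,0,0,-0.24,1.8,0,0,-0.28,2.1,0,0,-0.32,2.4,0,0]

```text
clock: 2.82
position: [0.5374, -0.1452, 0.0493]
ee_rot: [0.0, 0.658, 0.753, -0.0]
contact_force: [0.1, -2.1, -0.8]
width: -0.0002
gripper_force: 0.9
```

```bash
python3 s.py
```

```text
t 2.82 tool in track mm [-141.7   -2.3   49.3] yaw rel -0.0 F track [-2.1  0.2 -0.8] world [ 0.5374 -0.1452  0.0493]
```

Request:
apply_moves:
  steps: [-0.04,0.3,0,0,-0.08,0.6,0,0,-0.12,0.9,0,0,-0.16,1.2,0,0,-0.2,1.5,0,0,-0.24,1.8,0,0,-0.28,2.1,0,0,-0.32,2.4,0,0]

```text
clock: 3.48
position: [0.5341, -0.1211, 0.0493]
ee_rot: [0.0, 0.658, 0.753, 0.0]
contact_force: [0.6, -2.3, -0.9]
width: -0.0002
gripper_force: 0.9
```

Request:
apply_moves:
  steps: [-0.04,0.3,0,0,-0.08,0.6,0,0,-0.12,0.9,0,0,-0.16,1.2,0,0,-0.2,1.5,0,0,-0.24,1.8,0,0,-0.28,2.1,0,0,-0.32,2.4,0,0]

```text
clock: 4.15
position: [0.5309, -0.0971, 0.0492]
ee_rot: [0.0, 0.658, 0.753, 0.0]
contact_force: [0.1, -2.3, -1.7]
width: -0.0001
gripper_force: 0.9
```

```bash
python3 s.py; python3 - <<'E'
from h import *
p=np.array([.5161,-.0051,1.7053])
for n in("top","scene"):
    c=calibration(n); im=get_image(n)
    if n=="scene": cv2.imwrite("pics/s2.png",cv2.resize(im[130:330,150:410,::-1],None,fx=3,fy=3))
    for b in blobs(im,blue): print(n,b[0],b[1],(T([0,0,-p[2]],back(c,b[0],.074)-[p[0],p[1],0])*1e3).round(1))
E
```

```text
t 4.15 tool in track mm [-93.1  -2.3  49.2] yaw rel -0.0 F track [-2.3  0.2 -1.7] world [ 0.5309 -0.0971  0.0492]
top [300.4 102.4] [282  90  38  26 223] [[ -42.8 -356.3   74. ]]
top [466.6 174.3] [451 158  33  33 200] [[-311.6 -183.5   74. ]]
top [503.9 303. ] [482 293  45  20 272] [[-334.3   46.8   74. ]]
top [353.7 318.6] [351 317   7   4  21] [[-77.1  34.2  74. ]]
scene [608.5 128.8] [ 573  100   67   62 1884] [[ 722.3 -295.1   74. ]]
scene [276.2 237.2] [269 230  14  15 114] [[-82.8 -37.1  74. ]]
scene [144.9 293.7] [123 285  45  18 460] [[-350.5   16.5   74. ]]
scene [407.8 350. ] [386 345  45  11 487] [[ -62.4 -380.7   74. ]]
scene [223.5 374.9] [213 351  21  48 412] [[-329.7 -211.    74. ]]
```

View pics/s2.png

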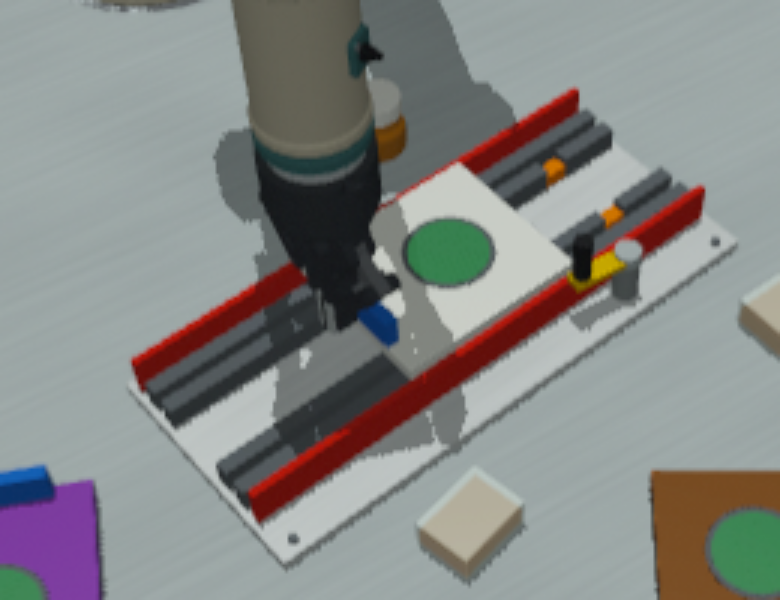

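The carrier is moving with the fingers. Its lip mid is at about x = -77, so the finger offset is 11 mm and the home TCP is about -6. 87 mm remain.

Request:
apply_moves:
  steps: [-0.04,0.3,0,0,-0.08,0.6,0,0,-0.12,0.9,0,0,-0.16,1.2,0,0,-0.2,1.5,0,0,-0.24,1.8,0,0,-0.28,2.1,0,0,-0.32,2.4,0,0]

```text
clock: 4.92
position: [0.5278, -0.0732, 0.0494]
ee_rot: [0.0, 0.658, 0.753, 0.0]
contact_force: [0.9, -2.5, 0.4]
width: -0.0
gripper_force: 1.2
```

Request:
apply_moves:
  steps: [-0.04,0.3,0,0,-0.08,0.6,0,0,-0.12,0.9,0,0,-0.16,1.2,0,0,-0.2,1.5,0,0,-0.24,1.8,0,0,-0.28,2.1,0,0,-0.32,2.4,0,0]

```text
clock: 5.58
position: [0.5246, -0.0492, 0.0494]
ee_rot: [0.0, 0.658, 0.753, 0.0]
contact_force: [-0.3, -3.2, 1.4]
width: 0.0
gripper_force: 1.5
```

Request:
apply_moves:
  steps: [-0.03,0.2,0,0,-0.06,0.4,0,0,-0.08,0.6,0,0,-0.11,0.8,0,0,-0.14,1.0,0,0,-0.16,1.2,0,0,-0.18,1.35,0,0,-0.2,1.5,0,0]

```text
clock: 6.25
position: [0.5226, -0.0343, 0.0493]
ee_rot: [0.0, 0.658, 0.753, 0.0]
contact_force: [1.1, -3.5, 2.6]
width: 0.0
gripper_force: 1.7
```

Request:
apply_moves:
  steps: [-0.02,0.12,0,0,-0.03,0.24,0,0,-0.05,0.36,0,0,-0.06,0.48,0,0,-0.08,0.6,0,0,-0.1,0.72,0,0,-0.11,0.84,0,0,-0.13,0.96,0,0]

```text
clock: 6.92
position: [0.5213, -0.0247, 0.0493]
ee_rot: [0.0, 0.658, 0.753, 0.0]
contact_force: [0.1, -3.4, 3.3]
width: -0.0001
gripper_force: 1.9
```

```bash
python3 s.py
```

```text
t 6.92 tool in track mm [-20.1  -2.5  49.3] yaw rel -0.0 F track [-3.4  0.4  3.3] world [ 0.5213 -0.0247  0.0493]
```

Request:
apply_moves:
  steps: [-0.01,0.1,0,0,-0.03,0.2,0,0,-0.04,0.3,0,0,-0.05,0.4,0,0,-0.07,0.5,0,0,-0.08,0.6,0,0,-0.09,0.7,0,0,-0.11,0.8,0,0]

```text
clock: 7.58
position: [0.5201, -0.0167, 0.0493]
ee_rot: [0.0, 0.658, 0.753, 0.0]
contact_force: [0.6, -4.3, 3.2]
width: -0.0006
gripper_force: 1.9
```

Request:
apply_moves:
  steps: [-0.01,0.1,0,0,-0.03,0.2,0,0,-0.04,0.3,0,0,-0.05,0.4,0,0]

```text
clock: 7.92
position: [0.5194, -0.0126, 0.0492]
ee_rot: [-0.0, 0.658, 0.753, -0.0]
contact_force: [-0.3, -3.6, 1.5]
width: 0.0001
gripper_force: 1.5
```

```bash
python3 s.py
```

```text
t 7.92 tool in track mm [-7.9 -2.3 49.2] yaw rel -0.0 F track [-3.5  0.8  1.5] world [ 0.5194 -0.0126  0.0492]
```

Request:
apply_moves:
  steps: [-0.01,0.08,0,0,-0.02,0.16,0,0,-0.03,0.24,0,0,-0.03,0.24,0,0]

```text
clock: 8.25
position: [0.5188, -0.0099, 0.0489]
ee_rot: [-0.001, 0.658, 0.753, -0.0]
contact_force: [-0.5, -1.2, -0.2]
width: 0.0003
gripper_force: 0.6
```

```bash
python3 s.py; python3 - <<'E'
from h import *
im=get_image("scene"); cv2.imwrite("pics/s3.png",cv2.resize(im[130:290,190:410,::-1],None,fx=3.6,fy=3.6))
E
```

```text
t 8.25 tool in track mm [-5.2 -2.  48.9] yaw rel -0.0 F track [-1.1  0.6 -0.2] world [ 0.5188 -0.0099  0.0489]
```

View pics/s3.png

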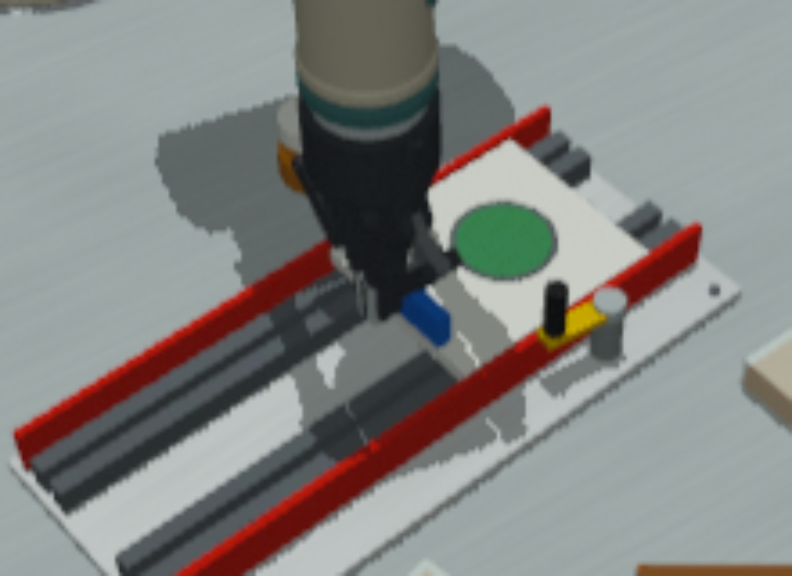

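The force has fallen and the board edge now sits down behind the red guide, so it looks dropped in. I test with a small nudge to check for a firm stop.

Request:
apply_moves:
  steps: [-0.01,0.05,0,0,-0.01,0.1,0,0,-0.02,0.15,0,0,-0.02,0.15,0,0]

```text
clock: 8.63
position: [0.519, -0.0088, 0.0492]
ee_rot: [-0.0, 0.658, 0.753, -0.0]
contact_force: [-0.3, -1.2, -1.3]
width: 0.0002
gripper_force: 0.6
```

```bash
python3 s.py
```

```text
t 8.63 tool in track mm [-4.  -2.4 49.2] yaw rel -0.0 F track [-1.2  0.5 -1.3] world [ 0.519  -0.0088  0.0492]
```

Request:
apply_moves:
  steps: [-0.01,0.05,0,0,-0.01,0.1,0,0,-0.01,0.1,0,0]

```text
clock: 8.88
position: [0.5191, -0.0078, 0.0493]
ee_rot: [0.0, 0.658, 0.753, 0.0]
contact_force: [0.1, -1.1, -1.0]
width: -0.0001
gripper_force: 0.7
```

```bash
python3 s.py;python3 - <<'E'
from h import *
# find wafer centroid (green) in scene+top, compare heights
p=np.array([.5161,-.0051,1.7053])
g=lambda h:(h[...,0]>50)&(h[...,0]<85)&(h[...,1]>90)&(h[...,2]>50)
for n in("top","scene"):
    c=calibration(n); im=get_image(n)
    for b in blobs(im,g,200):
        for z in(.051,.044):
            q=(T([0,0,-p[2]],back(c,b[0],z)-[p[0],p[1],0])*1e3).round(1)[0]
            print(n,b[0],b[1],q)
E
```

```text
t 8.88 tool in track mm [-3.1 -2.6 49.3] yaw rel -0.0 F track [-1.1  0.1 -1. ] world [ 0.5191 -0.0078  0.0493]
top [277.  142.3] [262 127  31  31 736] [   9.4 -297.6   51. ]
top [277.  142.3] [262 127  31  31 736] [   9.7 -300.    44. ]
top [432.  146.6] [417 132  31  30 734] [-266.  -248.2   51. ]
top [432.  146.6] [417 132  31  30 734] [-267.8 -250.2   44. ]
top [513.9 260.3] [498 245  32  32 767] [-373.6  -23.5   51. ]
top [513.9 260.3] [498 245  32  32 767] [-376.1  -23.8   44. ]
scene [330. 196.] [317 186  27  20 419] [89.4 -8.  51. ]
scene [330. 196.] [317 186  27  20 419] [93.8 -3.3 44. ]
scene [402.2 313.8] [387 301  31  27 665] [  -6.1 -318.3   51. ]
scene [402.2 313.8] [387 301  31  27 665] [  -2.5 -316.1   44. ]
scene [147.3 333.6] [131 320  33  28 722] [-386.6  -45.2   51. ]
scene [147.3 333.6] [131 320  33  28 722] [-386.2  -40.8   44. ]
scene [269.3 387. ] [253 371  34  33 862] [-280.  -269.2   51. ]
scene [269.3 387. ] [253 371  34  33 862] [-278.7 -266.6   44. ]
```

```bash
python3 - <<'E'
from h import *
p=np.array([.5161,-.0051,1.7053]); c=calibration("scene")
g=lambda h:(h[...,0]>50)&(h[...,0]<85)&(h[...,1]>90)&(h[...,2]>50)
im=cv2.cvtColor(cv2.imread("pics/scene0.png"),cv2.COLOR_BGR2RGB)
for b in blobs(im,g,200):
    if b[0][1]<250: print(b[0],b[1],(T([0,0,-p[2]],back(c,b[0],.051)-[p[0],p[1],0])*1e3).round(1))
im=get_image("scene"); cv2.imwrite("pics/s4.png",cv2.resize(im[150:250,270:400,::-1],None,fx=6,fy=6,interpolation=cv2.INTER_CUBIC))
E
```

```text
[274.4 229.1] [261 218  28  23 498] [[-62.4  -2.3  51. ]]
```

View pics/s4.png

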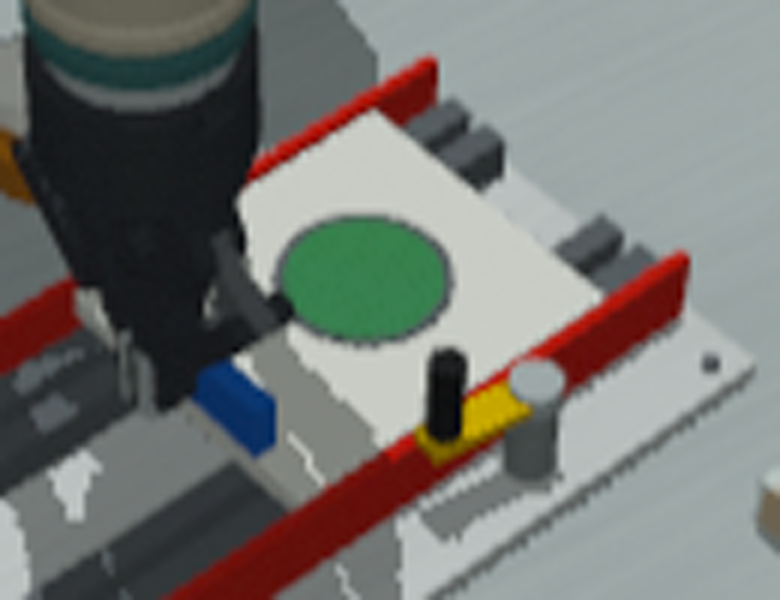

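The carrier is home. The picture only fits the lowered height, because the wafer's y stays at -3 mm instead of an impossible -8 mm, and its travel of 156 mm puts the origin at about 82 mm. I back off, lift over, and come down on the far side of the knob.

Request:
apply_moves:
  steps: [0.1,-0.7,0,0,0.3,-2,0,0,0.3,-2,4,0,0.3,-2,8,0,3,0.5,8,-4,6.5,4,8,-8,9.8,7.1,8,-11,9.8,7.1,8,-11]

```text
clock: 9.7
position: [0.6223, 0.0658, 0.13]
ee_rot: [0.001, 0.727, 0.686, 0.003]
contact_force: [0.7, 0.1, 1.0]
width: 0.0
gripper_force: 0.0
```

```bash
python3 s.py;python3 - <<'E'
from h import *
p=np.array([.5161,-.0051,1.7053]); c=calibration("scene"); im=get_image("scene")
# knob: fit latch angle by projecting knob base/top ; show
def lk(th): 
    k=np.array([.1-.04*np.cos(th),-.087+.04*np.sin(th)])
    return proj(c,T(p,[[*k,.0915],[*k,.0535]]))
for th in(0,.1,.2): print(th,lk(th).round(1).tolist())
h=cv2.cvtColor(im,cv2.COLOR_RGB2HSV)[...,2]; s=h[200:230,330:365]
n,l,st,ce=cv2.connectedComponentsWithStats((s<45).astype(np.uint8)); print(st[1:].tolist(),(ce[1:]+[330,200]).tolist())
E
```

```text
t 9.7 tool in track mm [  56.  -114.8  130. ] yaw rel -11.0 F track [ 0.  -0.7  1. ] world [0.6223 0.0658 0.13  ]
0 [[345.2, 210.9], [344.4, 222.7]]
0.1 [[343.9, 209.8], [343.2, 221.6]]
0.2 [[342.8, 208.6], [342.1, 220.3]]
[[23, 0, 12, 10, 71], [19, 4, 1, 4, 4], [11, 8, 7, 16, 76]] [[357.4225352112676, 203.56338028169014], [349.0, 205.5], [343.9605263157895, 215.48684210526315]]
```

Request:
apply_moves:
  steps: [0,0,-2.5,0,0,0,-5,0,0,0,-6.8,0,0,0,-6.8,0]

```text
clock: 10.08
position: [0.6132, 0.0618, 0.0571]
ee_rot: [-0.003, 0.727, 0.686, -0.004]
contact_force: [-0.7, -1.7, -0.8]
width: -0.0
gripper_force: 0.0
```

```bash
python3 s.py; cat > w.py <<'E'
import sys
from h import *
p=np.array([.5161,-.0051,1.7053]); s=get_state(); q=s['ee_rot']
yaw=np.degrees(2*np.arctan2(q[2],q[1]))-97.7
d=float(sys.argv[1])/1e3
for t in map(float,sys.argv[2:]):
    a=np.radians(t); k=np.array([.1-.04*np.cos(a),-.087+.04*np.sin(a)])-d*np.array([np.sin(a),np.cos(a)])
    g=T(p,[*k,.062])[0]-s['position']; print(t,(g*100).round(2).tolist(),round(-t-yaw,1))
E
python3 w.py 21.5 10 14 18 22 26 30 34 38 42 46
```

```text
t 10.08 tool in track mm [  53.3 -105.2   57.1] yaw rel -11.0 F track [-1.6  1.  -0.8] world [0.6132 0.0618 0.0571]
10.0 [-0.44, 0.31, 0.49] 1.0
14.0 [-0.73, 0.18, 0.49] -3.0
18.0 [-1.03, 0.07, 0.49] -7.0
22.0 [-1.33, -0.02, 0.49] -11.0
26.0 [-1.64, -0.08, 0.49] -15.0
30.0 [-1.96, -0.13, 0.49] -19.0
34.0 [-2.27, -0.15, 0.49] -23.0
38.0 [-2.59, -0.15, 0.49] -27.0
42.0 [-2.91, -0.13, 0.49] -31.0
46.0 [-3.22, -0.08, 0.49] -35.0
```

Request:
apply_moves:
  steps: [0,0,0,0,0,0,0,0,0,0,0,0]

```text
clock: 10.33
position: [0.6182, 0.0625, 0.0629]
ee_rot: [0.001, 0.727, 0.686, 0.001]
contact_force: [-0.5, 0.8, 0.8]
width: 0.0001
gripper_force: 0.0
```

```bash
python3 s.py; python3 w.py 21.5 10 14 18 22 26 30 34 38 42 46
```

```text
t 10.33 tool in track mm [  53.3 -110.2   62.9] yaw rel -11.0 F track [0.9 0.4 0.8] world [0.6182 0.0625 0.0629]
10.0 [-0.94, 0.23, -0.09] 1.0
14.0 [-1.23, 0.1, -0.09] -3.0
18.0 [-1.53, -0.01, -0.09] -7.0
22.0 [-1.83, -0.09, -0.09] -11.0
26.0 [-2.14, -0.16, -0.09] -15.0
30.0 [-2.46, -0.2, -0.09] -19.0
34.0 [-2.77, -0.23, -0.09] -23.0
38.0 [-3.09, -0.23, -0.09] -27.0
42.0 [-3.41, -0.2, -0.09] -31.0
46.0 [-3.72, -0.16, -0.09] -35.0
```

Request:
apply_moves:
  steps: [-0.5,0.2,0,0,-0.95,0.2,0,0,-1.25,0.1,0,-3,-1.55,0,0,-7,-1.85,-0.1,0,-11,-2.15,-0.15,0,-15,-2.45,-0.2,0,-19,-2.75,-0.25,0,-23]

```text
clock: 11.0
position: [0.5903, 0.0608, 0.0624]
ee_rot: [0.001, 0.85, 0.526, 0.001]
contact_force: [2.2, 0.3, 0.6]
width: -0.0001
gripper_force: 0.7
```

```bash
python3 s.py; python3 w.py 21.5 34 38 42 46 50 54 58 62 66 
```

```text
t 11.0 tool in track mm [ 55.4 -82.3  62.4] yaw rel -34.2 F track [-0.  -2.2  0.6] world [0.5903 0.0608 0.0624]
34.0 [0.02, -0.05, -0.04] 0.2
38.0 [-0.3, -0.05, -0.04] -3.8
42.0 [-0.61, -0.03, -0.04] -7.8
46.0 [-0.93, 0.01, -0.04] -11.8
50.0 [-1.24, 0.08, -0.04] -15.8
54.0 [-1.54, 0.17, -0.04] -19.8
58.0 [-1.84, 0.27, -0.04] -23.8
62.0 [-2.13, 0.4, -0.04] -27.8
66.0 [-2.41, 0.55, -0.04] -31.8
```

Contact of 2.2 N and the knob is turning, so I continue round.

Request:
apply_moves:
  steps: [-0.3,-0.05,0,-4,-0.6,-0.05,0,-8,-0.95,0,0,-12,-1.25,0.1,0,-16,-1.55,0.15,0,-20,-1.85,0.25,0,-24,-2.15,0.4,0,-28,-2.4,0.55,0,-32]

```text
clock: 11.67
position: [0.5659, 0.0659, 0.0623]
ee_rot: [0.001, 0.962, 0.272, 0.001]
contact_force: [0.6, -1.3, 0.1]
width: -0.0001
gripper_force: 0.8
```

```bash
python3 s.py; python3 w.py 21.5 66 70 74 78 82 86 90 ; python3 - <<'E'
from h import *
im=get_image("scene"); cv2.imwrite("pics/s5.png",cv2.resize(im[150:250,270:400,::-1],None,fx=6,fy=6,interpolation=cv2.INTER_CUBIC))
E
```

```text
t 11.67 tool in track mm [ 63.7 -58.9  62.3] yaw rel -66.2 F track [-1.4 -0.4  0.1] world [0.5659 0.0659 0.0623]
66.0 [0.03, 0.04, -0.03] 0.2
70.0 [-0.24, 0.21, -0.03] -3.8
74.0 [-0.5, 0.4, -0.03] -7.8
78.0 [-0.74, 0.6, -0.03] -11.8
82.0 [-0.97, 0.82, -0.03] -15.8
86.0 [-1.18, 1.06, -0.03] -19.8
90.0 [-1.38, 1.3, -0.03] -23.8
```

View pics/s5.png

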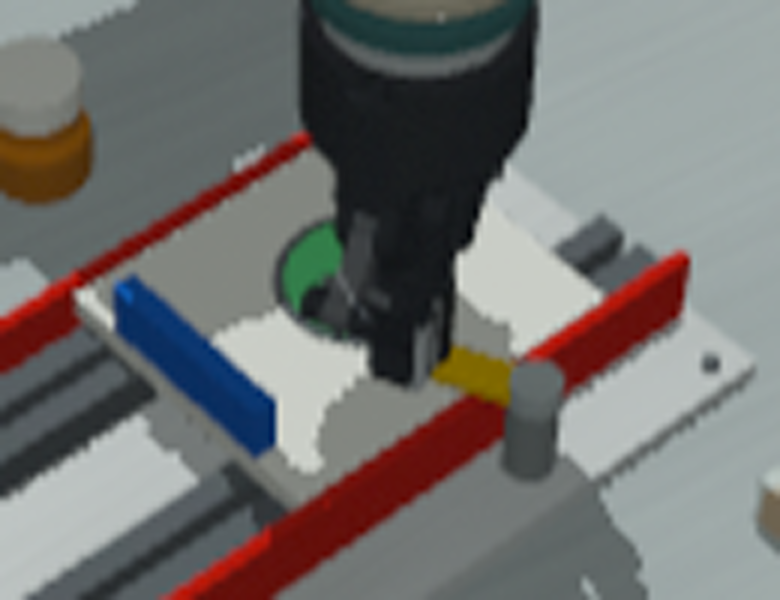

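The picture shows the yellow arm swinging over the carrier's edge from the pivot at (535,400), and the board lying level. I finish the arc with a little overtravel.

Request:
apply_moves:
  steps: [-0.25,0.2,0,-4,-0.5,0.4,0,-8,-0.75,0.6,0,-12,-0.95,0.85,0,-16,-1.2,1.05,0,-20,-1.4,1.3,0,-24,-1.4,1.4,0,-24,-1.4,1.4,0,-24]

```text
clock: 12.38
position: [0.5512, 0.0802, 0.0617]
ee_rot: [0.0, 0.998, 0.069, 0.0]
contact_force: [-0.2, -0.3, 0.2]
width: 0.0
gripper_force: 0.3
```

```bash
python3 s.py
```

```text
t 12.38 tool in track mm [ 79.8 -46.2  61.7] yaw rel -89.8 F track [-0.2  0.2  0.2] world [0.5512 0.0802 0.0617]
```

Now I nudge along track +x until it meets the stop.

Request:
apply_moves:
  steps: [-0.02,0.1,0,0,-0.03,0.2,0,0,-0.04,0.3,0,0,-0.04,0.3,0,0]

```text
clock: 12.72
position: [0.5511, 0.0813, 0.0615]
ee_rot: [0.002, 0.998, 0.068, -0.0]
contact_force: [-1.0, -7.3, 3.3]
width: -0.0001
gripper_force: 3.4
```

```bash
python3 s.py
```

```text
t 12.72 tool in track mm [ 81.  -46.3  61.5] yaw rel -89.9 F track [-7.1  2.   3.3] world [0.5511 0.0813 0.0615]
```

That is a firm stop: 7 N against the 1.3 N turning force. I back off square to the arm, then lift clear.

Request:
apply_moves:
  steps: [0.1,-0.8,0,0,0.2,-1.5,0,0,0.3,-2.0,0,0,0.3,-2,2,0,0.3,-2,6,0,0.3,-2,10,0,0.3,-4,13,0,0.3,-7,15,0]

```text
clock: 13.38
position: [0.5557, 0.0144, 0.215]
ee_rot: [-0.001, 0.998, 0.069, 0.003]
contact_force: [0.4, -0.7, 0.1]
width: 0.0001
gripper_force: 0.0
```

Request:
apply_moves:
  steps: [-2,-4,0,0,-4,-8,0,0,-6,-12,0,0,-8,-16,0,0,-10,-20,0,0,-10,-20,0,0,-10,-20,0,0]

```text
clock: 13.97
position: [0.4526, -0.1902, 0.2112]
ee_rot: [0.001, 0.998, 0.065, -0.0]
contact_force: [0.4, 1.5, 0.5]
width: -0.0004
gripper_force: 0.0
```

```bash
python3 s.py; python3 - <<'E'
from h import *
im=get_image("top"); cv2.imwrite("pics/s6.png",cv2.resize(im[190:420,160:450,::-1],None,fx=2.6,fy=2.6,interpolation=cv2.INTER_CUBIC))
E
```

```text
t 13.97 tool in track mm [-174.9   87.7  211.2] yaw rel -90.3 F track [ 1.4 -0.6  0.5] world [ 0.4526 -0.1902  0.2112]
```

View pics/s6.png

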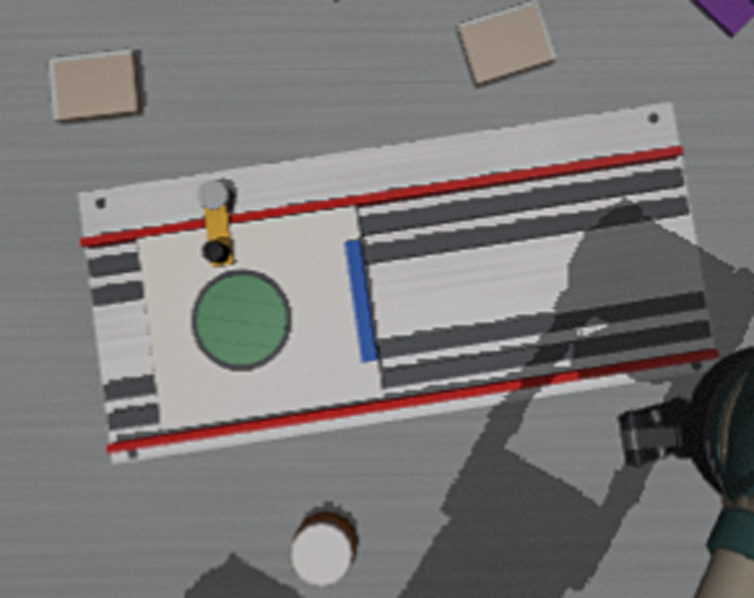

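The latch, from (214,194) to the knob at (216,252), lies square across the carrier's edge. The board is seated, the boxes and jar are where they were, and the hand is clear. I hand it in.

Request:
apply_moves:
  steps: [0,0,0,0,0,0,0,0,0,0,0,0,0,0,0,0]

```text
clock: 14.35
position: [0.4547, -0.1858, 0.2112]
ee_rot: [-0.0, 0.998, 0.068, 0.0]
contact_force: [1.1, 0.8, -0.3]
width: 0.0001
gripper_force: 0.0
```

```bash
python3 -c "
from rig import *
print(sign_off())"
```

```text
the job is handed in; nothing more can be done
None
```

I handed the job in at about 14.4 s: by the camera and force readings the carrier is down in its notches, the latch is against its stop across the carrier's edge, the boxes and jar are where they stood, and the hand is clear; sign-off returned no verdict.

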